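# Set and lock the length stop of a jeweller's cutting gauge

## Task

Gently nudge the stiff stop block of the blue length gauge along its rods towards the ball knob, until its black pointer stands in the middle of the red band (not the green one); never let the pointer run past the red band. Then, with the block left alone in place, lock the gauge by turning the black ball knob clockwise as far as it goes, and leave the other things on the bench where they are.

Things in the scene. Friction and masses are not known exactly. Their poses are not given: they have to be found in the camera images.
- gauge: Blue cast length gauge screwed to the bench: flat bed 150 x 400 mm, 22 mm high, with two steel rods along its length; origin on the bench under the rods' centre line, midway along the bed. Its y axis runs along the rods, the way the stop block is to go, towards the raised clamp head (bed end y +115 to +200 mm, 52 mm high) that carries the ball knob; its x axis points to the side with the white scale; z up. The bed spans x -60 to +90 mm, y -200 to +200 mm. It cannot move.
- stop (a joint): Travel of the stop block in m: 0 at the end far from the knob, growing towards the knob (gauge +y) to 0.145. Stiff: it takes about 7 N to slide and stays where it is left. The block is aluminium, 104 mm across (gauge x), 98 mm along, from 24 to 58 mm above the bench: too big to grip, so it is pushed, best in short slow taps with a look after each. Starts at 0 to 0.025.
- tap_face (a point): Centre of the flat brass plate on the end of the stop block far from the knob, on its outer surface, 42 mm above the bench; the plate is 104 mm wide and 34 mm high and faces gauge -y. Push here towards gauge +y. The bed (22 mm high) goes on 40 mm or more behind it, free of other things.
- pointer (a point): Tip of the thin black pointer (3 mm wide) on the stop block's side, gauge x +66 mm, 26 mm above the bench, above the white scale; it travels with the block.
- red_band: Red band across the white scale, 12 mm wide along the gauge and 26 mm across, 1 mm thick, 24 mm above the bench; origin at its middle, axes parallel to the gauge's. The target: the pointer must stop within it. It may be the nearer or the farther of the two bands. It does not move.
- green_band: Green band of the same size on the same scale, for another job: ignore it; the pointer may pass it.
- knob (a joint): Turn of the ball knob in rad, growing clockwise seen from above: 0 is open (white line on its collar at the yellow dot), 1.4 is against its stop, locked (white line at the green dot). Starts at 0 to 0.3, turns against 0.12 N m of friction and stays where it is left. It turns on the spot about an upright axis.
- ball (a point): Centre of the smooth black ball of the knob, 50 mm in diameter, 105 mm above the bench, on the turning axis. Grip it from above across its widest part (at this height) or the fingers slip off. Its stem below is 16 mm thick, on a collar whose top is 59 mm above the bench; the clamp head's top is at 52 mm.
- pliers: Bystander: steel pliers with blue handles, about 145 mm long, 12 mm high, beside the scale; origin at the pivot.
- dish: Bystander: white bowl, 70 mm across, 35 mm high, beside the scale; origin under its centre.
- jar: Bystander: amber jar with black cap, 48 mm across, 50 mm high, past the end of the bed away from the knob; origin under its centre.
- hammer: Bystander: small hammer with wooden handle, 200 mm long, about 30 mm high, lying beside the gauge on the side away from the scale.
- bench_block: Bystander: steel block 80 x 80 x 25 mm; origin under its centre.
- mandrel: Bystander: upright steel ring mandrel, 150 mm high on a 64 mm foot; origin under its centre.
- polish_bar: Bystander: reddish polish stick standing upright, 32 mm across, 70 mm high; origin under its centre.

How it is judged:
By the outcome, as a careful person would: the job done as asked, in the order asked, and still so for the second after the job is handed in, with the robot touching nothing.
It also fails if it takes over 61 s, if anything falls off the work surface, if the arm or the gripper's body presses on something with over 40 N, if the wrist force passes 120 N, or if a joint passes its speed limit or range.

## Robot

A 6-joint arm with a two-finger parallel gripper is mounted at the origin on the work surface. World frame = base frame: x ahead of the robot, y to its left, z up, the work surface at z = 0. Lengths are in m, angles in rad, forces in N, time in s.
With the tool pointing down it reaches from about 0.425 to 0.95 m from the base axis. Payload 3.5 kg.
Tool frame: the origin (TCP) lies midway between the tips of the shut fingers; the grasp point (between the pads) lies 19 mm behind it; x points along the fingers, y is the direction in which the jaws open and shut, and the axes are right-handed (so a half turn about x gives the same grasp; the last joint's range is limited). The gripper opens to 85 mm and grips with 20 to 120 N. Pads are 22 mm wide; open, the fingers measure 114 mm over their backs; the gripper's body (76 mm by 85 mm) begins 54 mm behind the grasp point. The pads swing forward as they close: fully open they stand 13 mm farther back than shut.
Start: joints at [1.023, 0.286, 1.577, -0, 1.279, -0.15], TCP at [0.261, 0.622, 0.231] pointing down, gripper open.
Joint ranges: [-2.77, 2.77], [-0.9, 2.22], [0.21, 2.48], [-1.53, 4.67], [0.24, 2.81], [-2.84, 2.84]. Speed limits (rad/s): [2.79, 2.79, 3.14, 3.14, 3.14, 3.14].

## Interface

Orientations are given as a unit quaternion [x, y, z, w].
In Python, from plant import ctrl, vision gives the robot as it stands. The module is installed in compiled form; this text tells all that it offers.
- The arm moves only by the tool play_rows, never from a script. Its arguments are lists of equal length, an entry for each row: "claw": the closure in counts, from 0 (fully open) to 255 (shut); "travel": the shift along the tool's x, y, z in m, a list of three; "dr": the turn, a rotation vector about the tool's x, y, z in rad, a list of three. In form: {"claw": [claw, ...], "travel": [[tx, ty, tz], ...], "dr": [[wx, wy, wz], ...]}. A call has 1 to 20 rows; each row is the pose to reach, as a shift and turn from the pose measured when the call began, along the tool's axes at that moment; what a row does not reach only later rows make up. A row lasts 1/10 s, in which the tool goes at most 50 mm and 8.59 degrees, less where a joint would pass 70% of its speed; a pose out of reach is approached as far as the arm can. A call with a gripper value outside its range is refused whole. The fingers move at their own pace and stop on an object; "force" is the grip in N (left out, the last holds). Time passes only in rows, so rows that repeat a pose let the fingers close. It gives the time, the measured TCP pose, the force and the opening at its end, in the units of the state.
- ctrl.get_state(): the state, without advancing time (a new reading comes with each control period).
- vision.read_camera(name): name is "scene" or "top" or "wrist"; returns a dict with "img" (420x560x3 uint8, red, green, blue), "range_z" (420x560 float32, m along the optical axis (not along the pixel's ray), 0 where there is no reading), "K" (3x3 intrinsics, pixels), "world_to_cam" (4x4, takes a point from world to camera coordinates). Camera axes: x right, y up, looking along -z (the intrinsics and any distortion apply to the point x, -y, -z); pixel columns grow to the right and rows downward; lengths in m; the calibration is good to about 2 mm. A picture is of the moment at which its call begins.
- ctrl.sign_off(): hands the job in, once; it reports no verdict.
The state is a dict: "time": time; "qpos": joint angles; "dq": joint speeds; "joint_efforts": joint torques, N m; "eef_pos": TCP position; "tcp_rot": TCP orientation; "contact_force": force on the tool from outside, world axes, zero at the start; "wrist_torque": the same for the moment, N m; "opening": opening from 0.0 (shut) to 1.0 (fully open).
Only numpy, scipy, OpenCV 4.12 (cv2) and the standard library are available. Lean on these libraries where they do the work, as an engineer would, in place of code of your own. Each camera call takes 0.05 s, during which the arm holds its last target.

## Working session

There is one attempt and no reset: what is moved stays moved. The work goes in short steps, Python scripts to look and compute and a tool call to move; the robot and the scene stay as the last step left them, time stands still between calls to the robot, and variables do not carry over. Pictures are saved under pics/ and viewed, and the job is handed in when it is done.

Besides the shell and the picture viewer there is one more tool, called after "Call:" in YAML: its name, and indented under it one key for each argument. play_rows: Moves the arm, as the interface text tells. Its arguments: {"type":"object","properties":{"claw":{"type":"array","items":{"type":"number"}},"travel":{"type":"array","items":{"type":"array","items":{"type":"number"}}},"dr":{"type":"array","items":{"type":"array","items":{"type":"number"}}},"force":{"type":"number"}},"required":["claw","travel","dr"]}

```bash
mkdir -p pics; cat > h.py <<'E'
import numpy as np, cv2
from plant import ctrl, vision
def cam(n,save=None):
    d=vision.read_camera(n)
    if save: cv2.imwrite('pics/%s.png'%save, cv2.cvtColor(d['img'],cv2.COLOR_RGB2BGR))
    np.savez('last_%s.npz'%n,**{k:d[k] for k in('img','range_z','K','world_to_cam')})
    return d
def load(n): return dict(np.load('last_%s.npz'%n))
def ray(d,u,v):
    K=d['K'];T=np.linalg.inv(d['world_to_cam'])
    x=(u-K[0,2])/K[0,0]; y=(v-K[1,2])/K[1,1]
    r=T[:3,:3]@np.array([x,-y,-1.0]); return T[:3,3],r
def onplane(d,u,v,z):
    o,r=ray(d,u,v); return o+r*(z-o[2])/r[2]
def depthpt(d,u,v):
    o,r=ray(d,u,v); return o+r*float(d['range_z'][int(round(v)),int(round(u))])
def proj(d,p):
    c=d['world_to_cam']@np.append(p,1); K=d['K']
    return K[0,0]*c[0]/-c[2]+K[0,2], K[1,1]*-c[1]/-c[2]+K[1,2]
E
python3 - <<'E'
from h import *
for n in('scene','top','wrist'):
    d=cam(n,n+'0'); print(n,d['K'].tolist(),np.linalg.inv(d['world_to_cam']).round(3).tolist())
print(ctrl.get_state())
E
```

```text
scene [[382.70340042202815, 0.0, 284.74996289003985], [0.0, 382.70340042202815, 207.53440793319274], [0.0, 0.0, 1.0]] [[0.008, -0.772, 0.635, 1.186], [1.0, 0.017, 0.008, -0.006], [-0.017, 0.635, 0.772, 0.857], [0.0, 0.0, 0.0, 1.0]]
top [[501.8750014652892, 0.0, 278.8213661819113], [0.0, 501.8750014652892, 207.59939308058446], [0.0, 0.0, 1.0]] [[0.02, 0.986, -0.167, 0.368], [-1.0, 0.022, 0.013, -0.005], [0.016, 0.166, 0.986, 1.309], [0.0, 0.0, 0.0, 1.0]]
wrist [[297.2645867515689, 0.0, 278.5749680803517], [0.0, 297.2645867515689, 207.50098225668148], [0.0, 0.0, 1.0]] [[0.387, -0.873, -0.298, 0.184], [0.922, 0.365, 0.128, 0.654], [-0.003, -0.324, 0.946, 0.372], [0.0, 0.0, 0.0, 1.0]]
{'time': 0.15, 'qpos': array([ 1.02302578e+00,  2.87007228e-01,  1.57785158e+00, -2.32849076e-05,
        1.27858070e+00, -1.49982234e-01]), 'dq': array([ 0.00025702, -0.00126796, -0.00445056,  0.00078124, -0.00075382,
       -0.00019516]), 'joint_efforts': array([ 1.55336420e-03, -4.06603932e+01, -2.93141466e+01, -1.11468405e-04,
        3.95644907e-03,  6.09633304e-06]), 'eef_pos': array([0.26117919, 0.6218684 , 0.230229  ]), 'tcp_rot': array([ 0.13909527,  0.69338263, -0.14032791,  0.69295102]), 'contact_force': array([-0.08716255, -0.12689581,  0.20220611]), 'wrist_torque': array([0.01925668, 0.01390069, 0.00808022]), 'opening': 0.9999298717043569}
```

View pics/scene0.png

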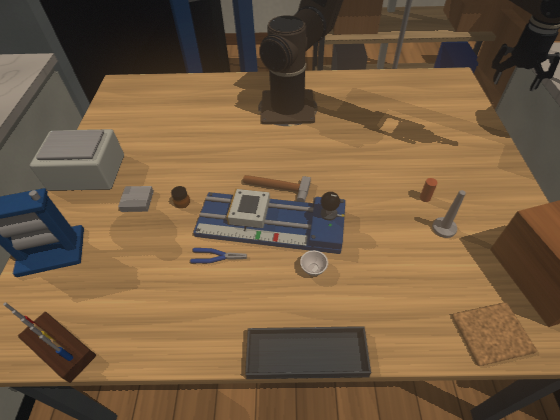

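View pics/top0.png

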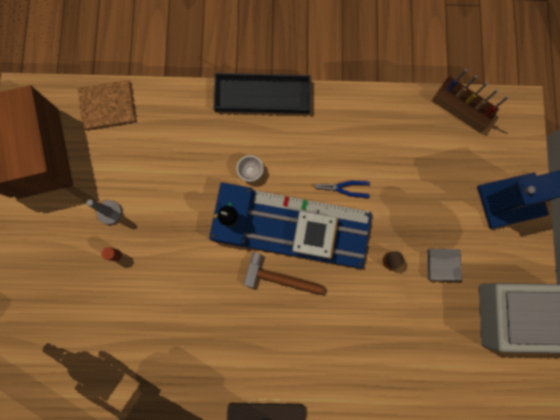

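View pics/wrist0.png

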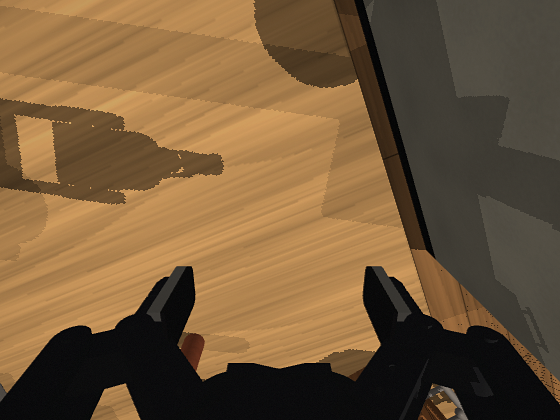

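The scene and top views show the gauge near the image middle. In top, the knob is at (228,215), the red band at (286,201), the green band at (304,204) and the block at (316,234). The block moves left in the image, which is world +y. The red band is the farther one. The wrist camera sees only bench. Next I'll measure.

```bash
python3 - <<'E'
from h import *
for n,(a,b,c,e) in {'top':(175,275,205,385),'scene':(180,255,185,355)}.items():
    d=load(n); im=d['img'][a:b,c:e]; s=4
    cv2.imwrite('pics/crop_%s.png'%n,cv2.cvtColor(cv2.resize(im,None,fx=s,fy=s,interpolation=cv2.INTER_CUBIC),cv2.COLOR_RGB2BGR))
    hsv=cv2.cvtColor(d['img'],cv2.COLOR_RGB2HSV); H,S,V=[hsv[...,i].astype(int) for i in range(3)]
    roi=np.zeros(H.shape,bool); roi[a:b,c:e]=1
    for nm,m,z in(('red',((H<6)|(H>172))&(S>150)&(V>90),.025),('green',(H>50)&(H<85)&(S>100),.025),('blue',(H>105)&(H<125)&(S>120)&(V>40),.022)):
        m=(m&roi).astype(np.uint8)
        nn,_,st,ce=cv2.connectedComponentsWithStats(m)
        for i in range(1,nn):
            if st[i,4]>15: print(n,nm,st[i],ce[i].round(1),onplane(d,*ce[i],z).round(4),depthpt(d,*ce[i]).round(3))
    # black ball
E
```

```text
top red [284 197   5   9  32] [285.8 200.9] [ 0.6029 -0.0394  0.025 ] [ 0.604 -0.04   0.019]
top green [302 200   5   9  30] [304.  204.2] [ 0.5952 -0.087   0.025 ] [ 0.595 -0.087  0.026]
top blue [337 181  31  16 153] [350.5 188.5] [ 0.6405 -0.209   0.022 ] [ 0.644 -0.212  0.003]
top blue [216 184  37  34 765] [234.8 198.5] [0.607  0.0933 0.022 ] [0.602 0.091 0.05 ]
top blue [253 204  45  13 252] [275.  210.2] [ 0.5783 -0.012   0.022 ] [ 0.579 -0.012  0.02 ]
top blue [251 216  45  24 727] [273.  227.4] [ 0.5332 -0.0079  0.022 ] [ 0.533 -0.008  0.027]
top blue [211 218  33  27 488] [225.5 233.5] [0.5147 0.114  0.022 ] [0.512 0.111 0.05 ]
top blue [339 220  30  10 170] [354.1 224.6] [ 0.5451 -0.2179  0.022 ] [ 0.545 -0.218  0.021]
top blue [337 232  30  21 486] [351.6 242.1] [ 0.4995 -0.2112  0.022 ] [ 0.499 -0.211  0.023]
top blue [248 239  51  17 383] [270.8 246.5] [ 0.4836 -0.0032  0.022 ] [ 0.483 -0.003  0.027]
top blue [335 255  29  13 226] [348.2 260.6] [ 0.4517 -0.2021  0.022 ] [ 0.452 -0.202  0.021]
scene red [273 234   6   7  28] [275.5 237. ] [ 0.6023 -0.0393  0.025 ] [ 0.601 -0.039  0.023]
scene green [256 231   5   8  26] [257.7 234.8] [ 0.5943 -0.0867  0.025 ] [ 0.594 -0.087  0.025]
```

View pics/crop_top.png

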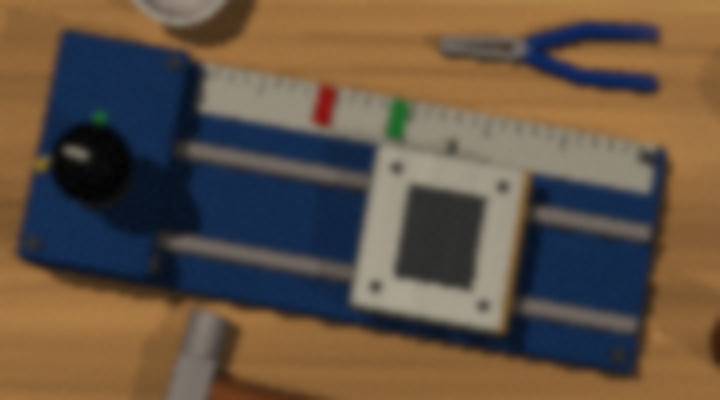

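View pics/crop_scene.png

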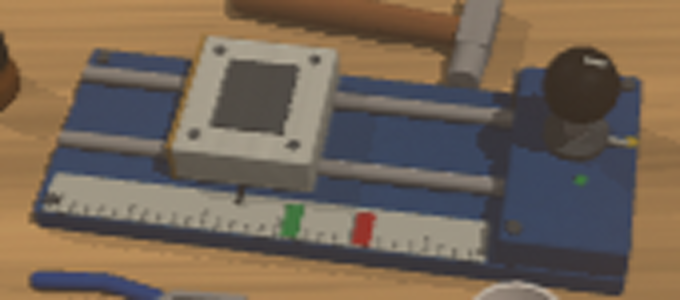

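Both views give the red band at (0.603,-0.039) and the green at (0.595,-0.087), agreeing to 1 mm. The crops show the pointer at top pixel (318,211.8) and scene pixel (240,233), and the ball at top (227.8,215.8). The white line sits near the yellow dot.

```bash
cat >> h.py <<'E'
def tri(obs):
    A=[];b=[]
    for d,u,v in obs:
        o,r=ray(d,u,v); r/=np.linalg.norm(r); P=np.eye(3)-np.outer(r,r); A.append(P);b.append(P@o)
    A=np.vstack(A);b=np.hstack(b); x=np.linalg.lstsq(A,b,rcond=None)[0]
    return x,np.linalg.norm(A@x-b)
E
python3 - <<'E'
from h import *
t=load('top');s=load('scene')
def blk(d,a,b,c,e):
    g=d['img'].max(2)[a:b,c:e]; m=(g<45).astype(np.uint8)
    n,_,st,ce=cv2.connectedComponentsWithStats(m); 
    for i in range(1,n):
        if st[i,4]>8: print(st[i]+[c,a,0,0,0],ce[i]+[c,a])
print('dark top');blk(t,200,240,212,245)
print('dark scene');blk(s,185,225,310,345)
print('ptr');blk(t,207,216,310,325);blk(s,226,240,232,248)
for nm,o in dict(ball=[(t,227.8,215.8),(s,325.5,206)],ptr=[(t,318,211.8),(s,240,233)],red=[(t,285.8,200.9),(s,275.5,237)],
  green=[(t,304,204.2),(s,257.7,234.8)]).items(): print(nm,tri(o))
cr=lambda x,y:(205+x/4,175+y/4)
for nm,p,z in(('bedSE',(664,150),.022),('bedSW',(632,373),.022),('headNW',(63,32),.052),('headSW',(22,257),.052),('brassN',(532,172),.058),('brassS',(512,332),.058),('blkFN',(380,142),.058),('blkFS',(350,305),.058),('yel',(41,164),.052),('grn',(100,118),.052)):
    print(nm,onplane(t,*cr(*p),z).round(4))
for nm,p in(('blk',(430,240)),('bed',(280,200))): print(nm,depthpt(t,*cr(*p)).round(4))
E
```

```text
dark top
[217 206  28  34 503] [232.0417495  219.36580517]
dark scene
ptr
ball (array([0.55065803, 0.0984063 , 0.08809221]), np.float64(0.007828298801845988))
ptr (array([ 0.57858786, -0.13045994,  0.01284438]), np.float64(0.008084128797899279))
red (array([ 0.60281008, -0.039382  ,  0.02577793]), np.float64(0.00022085421842832606))
green (array([ 0.59507968, -0.08677566,  0.02627297]), np.float64(0.0002541916853304686))
bedSE [ 0.5779 -0.2621  0.022 ]
bedSW [ 0.4331 -0.24    0.022 ]
headNW [0.6407 0.1283 0.052 ]
headSW [0.496  0.1483 0.052 ]
brassN [ 0.556  -0.1712  0.058 ]
brassS [ 0.4551 -0.1588  0.058 ]
blkFN [ 0.5731 -0.075   0.058 ]
blkFS [ 0.4697 -0.0576  0.058 ]
yel [0.5552 0.1388 0.052 ]
grn [0.5855 0.1027 0.052 ]
blk [ 0.5116 -0.1072  0.0571]
bed [ 0.5391 -0.0128  0.0252]
```

```bash
python3 - <<'E'
from h import *
from scipy.spatial.transform import Rotation as R
t=load('top');s=load('scene')
for nm,o in dict(ball=[(t,227.8,215.8),(s,330.2,201)],ptr=[(t,317.8,211.5),(s,244.9,228.3)]).items(): print(nm,tri(o), [onplane(*q,.105 if nm=='ball' else .026) for q in o])
st=ctrl.get_state(); M=R.from_quat(st['tcp_rot']).as_matrix(); print(M.round(4))
gy=np.array([np.sin(np.radians(9.2)),np.cos(np.radians(9.2)),0]);gx=np.array([gy[1],-gy[0],0])
ptr=np.array([.579,-.1297,.026]);red=np.array([.6028,-.0394,.025])
print('remaining',(red-ptr)@gy)
tap=(np.array([.556,-.1712])+np.array([.4551,-.1588]))/2; print('tap',tap)
E
```

```text
ball (array([0.54847009, 0.10321598, 0.10502282]), np.float64(0.0010915277950555489)) [array([0.54841884, 0.10244435, 0.105     ]), array([0.54843028, 0.10399723, 0.105     ])]
ptr (array([ 0.57597133, -0.12197637,  0.03040997]), np.float64(0.0008720802125533013)) [array([ 0.57673231, -0.12299876,  0.026     ]), array([ 0.57272696, -0.12197181,  0.026     ])]
[[-9.000e-04  3.874e-01  9.219e-01]
 [-1.600e-03  9.219e-01 -3.874e-01]
 [-1.000e+00 -1.800e-03 -3.000e-04]]
remaining 0.0929435770031565
tap [ 0.50555 -0.165  ]
```

The ball triangulates to (0.548,0.103,0.105), so its height agrees with the text. The gauge's y axis is (0.160,0.987), and the tap face is near (0.505,-0.165). I'll move above and behind the tap face with the fingers shut and the camera on the knob side (tool -z along gauge +y).

Call:
play_rows:
  claw: [255,255,255,255,255,255,255,255,255,255,255,255,255,255,255,255,255,255,255,255]
  travel:
    - [-0.02,-0.365,0.478]
    - [-0.02,-0.365,0.478]
    - [-0.02,-0.365,0.478]
    - [-0.02,-0.365,0.478]
    - [-0.02,-0.365,0.478]
    - [-0.02,-0.365,0.478]
    - [-0.02,-0.365,0.478]
    - [-0.02,-0.365,0.478]
    - [-0.02,-0.365,0.478]
    - [-0.02,-0.365,0.478]
    - [-0.02,-0.365,0.478]
    - [0.031,-0.671,0.539]
    - [0.031,-0.671,0.539]
    - [0.031,-0.671,0.539]
    - [0.031,-0.671,0.539]
    - [0.031,-0.671,0.539]
    - [0.031,-0.671,0.539]
    - [0.031,-0.671,0.539]
    - [0.031,-0.671,0.539]
    - [0.031,-0.671,0.539]
  dr:
    - [1.333,0,0]
    - [1.333,0,0]
    - [1.333,0,0]
    - [1.333,0,0]
    - [1.333,0,0]
    - [1.333,0,0]
    - [1.333,0,0]
    - [1.333,0,0]
    - [1.333,0,0]
    - [1.333,0,0]
    - [1.333,0,0]
    - [1.333,0,0]
    - [1.333,0,0]
    - [1.333,0,0]
    - [1.333,0,0]
    - [1.333,0,0]
    - [1.333,0,0]
    - [1.333,0,0]
    - [1.333,0,0]
    - [1.333,0,0]

```text
time: 2.15
eef_pos: [0.4975, -0.2066, 0.1996]
tcp_rot: [-0.538, -0.458, 0.54, -0.457]
contact_force: [0.2, -0.2, 0.1]
opening: 0.003
```

```bash
python3 - <<'E'
from h import *
from scipy.spatial.transform import Rotation as R
d=cam('wrist','w1');cam('top','t1')
st=ctrl.get_state(); print(R.from_quat(st['tcp_rot']).as_matrix().round(4),st['eef_pos'],st['time'],st['opening'],st['contact_force'],st['qpos'])
E
```

```text
[[-1.200e-03  9.873e-01 -1.589e-01]
 [-7.000e-04 -1.589e-01 -9.873e-01]
 [-1.000e+00 -1.100e-03  9.000e-04]] [ 0.49814565 -0.20461823  0.20018552] 2.25 0.002495238134273006 [ 0.28413277 -0.45019793 -0.26419878] [-5.77625040e-01  1.40237527e-02  1.94114441e+00 -1.36682237e-03
  1.18706084e+00 -4.17507848e-01]
```

View pics/w1.png

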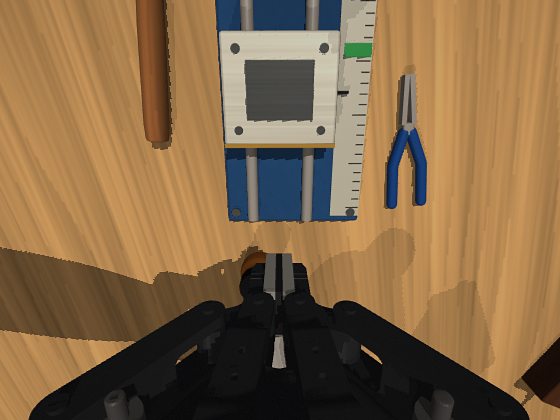

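The wrist view is clear. The brass edge runs (224,148)–(336,147), the pointer is at (343,93), the green band at (357,50), and the jar peeks out behind the fingers at (255,262).

```bash
python3 - <<'E'
from h import *
t=load('top');w=load('wrist')
a=np.radians(9.2);gy=np.array([np.sin(a),np.cos(a),0]);gx=np.array([gy[1],-gy[0],0])
g=lambda p:(round(float(p@gx),4),round(float(p@gy),4),round(float(p[2]),4))
for nm,u,v,z in(('brassL',224,148,.058),('brassR',336,147,.058),('ptr',343,93,.026),('green',357,50,.025),('bedL',231,220,.022),('bedR',357,219,.022),('blkFL',221,31,.058),('blkFR',337,30,.058)):
    p=onplane(w,u,v,z);print(nm,p.round(4),g(p))
print('jar top',g(onplane(t,396,261,.05)),'red',g(np.array([.6028,-.0394,.025])),'tcp',g(ctrl.get_state()['eef_pos']))
print('brass depth',depthpt(w,280,140))
E
```

```text
brassL [ 0.4532 -0.154   0.058 ] (0.472, -0.0796, 0.058)
brassR [ 0.5577 -0.1702  0.058 ] (0.5777, -0.0788, 0.058)
ptr [ 0.575  -0.1236  0.026 ] (0.5874, -0.0301, 0.026)
green [ 0.5919 -0.0876  0.025 ] (0.5983, 0.0081, 0.025)
bedL [ 0.4357 -0.2394  0.022 ] (0.4683, -0.1667, 0.022)
bedR [ 0.5793 -0.2616  0.022 ] (0.6136, -0.1656, 0.022)
blkFL [ 0.4721 -0.0587  0.058 ] (0.4754, 0.0175, 0.058)
blkFR [ 0.5681 -0.0738  0.058 ] (0.5726, 0.018, 0.058)
jar top (0.4965, -0.2418, 0.05) red (0.6013, 0.0575, 0.025) tcp (0.5245, -0.1223, 0.2002)
brass depth [ 0.50656478 -0.15530062  0.05736972]
```

Wrist and top agree: tap face y ≈ -0.080, pointer -0.030 and red band +0.0575 along the gauge, so about 87 mm to push. I'll descend behind the plate.

Call:
play_rows:
  claw: [255,255,255,255,255,255,255,255]
  travel:
    - [0.04,0,0]
    - [0.08,0,0]
    - [0.11,0,0]
    - [0.135,0,0]
    - [0.155,0,0]
    - [0.166,0,0]
    - [0.166,0,0]
    - [0.166,0,0]
  dr:
    - [0,0,0]
    - [0,0,0]
    - [0,0,0]
    - [0,0,0]
    - [0,0,0]
    - [0,0,0]
    - [0,0,0]
    - [0,0,0]

```text
time: 3.05
eef_pos: [0.4988, -0.2043, 0.0351]
tcp_rot: [-0.538, -0.459, 0.538, -0.459]
contact_force: [0.9, -0.6, 0.8]
opening: 0.001
```

```bash
cat > look.py <<'E'
import sys
from h import *
d=cam('wrist',sys.argv[1]); t=cam('top')
a=np.radians(9.2);gy=np.array([np.sin(a),np.cos(a),0]);gx=np.array([gy[1],-gy[0],0])
g=lambda p:(round(float(p@gx),4),round(float(p@gy),4),round(float(p[2]),4))
st=ctrl.get_state(); print('tcp',g(st['eef_pos']),'F',g(st['contact_force']),'t',st['time'])
for n,dd in(('wrist',d),('top',t)):
    hsv=cv2.cvtColor(dd['img'],cv2.COLOR_RGB2HSV); H,S,V=[hsv[...,i].astype(int) for i in range(3)]
    for nm,m in(('red',((H<6)|(H>172))&(S>150)&(V>90)),('green',(H>50)&(H<85)&(S>100))):
        nn,_,s,c=cv2.connectedComponentsWithStats(m.astype(np.uint8))
        for i in range(1,nn):
            p=onplane(dd,*c[i],.025); q=g(p)
            if s[i,4]>15 and .57<q[0]<.62 and -.15<q[1]<.1: print(n,nm,s[i],c[i].round(1),q)
E
python3 look.py w2
```

```text
tcp (0.5255, -0.1226, 0.0358) F (0.122, -1.3844, 0.7422) t 3.15
wrist green [426   0  53   8 415] [452.1   3.5] (0.6003, 0.0034, 0.025)
top red [284 197   5   9  31] [285.7 201. ] (0.6012, 0.0576, 0.025)
top green [302 201   5   8  28] [304.  204.2] (0.6015, 0.0091, 0.025)
```

View pics/w2.png

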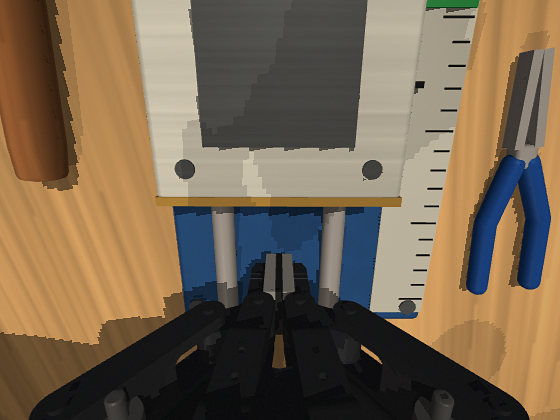

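The fingers stand over the bed, about 31 mm behind the plate (brass edge at row 202, pointer at (419,85)). First slow push: 60 mm of travel, about 28 mm of it block motion.

Call:
play_rows:
  claw: [255,255,255,255,255,255,255,255,255,255,255,255,255]
  travel:
    - [0,0,-0.012]
    - [0,0,-0.022]
    - [0,0,-0.026]
    - [0,0,-0.03]
    - [0,0,-0.034]
    - [0,0,-0.038]
    - [0,0,-0.042]
    - [0,0,-0.046]
    - [0,0,-0.05]
    - [0,0,-0.054]
    - [0,0,-0.058]
    - [0,0,-0.06]
    - [0,0,-0.06]
  dr:
    - [0,0,0]
    - [0,0,0]
    - [0,0,0]
    - [0,0,0]
    - [0,0,0]
    - [0,0,0]
    - [0,0,0]
    - [0,0,0]
    - [0,0,0]
    - [0,0,0]
    - [0,0,0]
    - [0,0,0]
    - [0,0,0]

```text
time: 4.45
eef_pos: [0.5085, -0.1474, 0.0358]
tcp_rot: [-0.537, -0.457, 0.539, -0.461]
contact_force: [-2.3, -5.5, -1.0]
opening: -0.001
```

```bash
python3 look.py w3
```

```text
tcp (0.5255, -0.0642, 0.0359) F (-1.3012, -5.8037, 0.059) t 4.55
wrist red [ 415    1   63   31 1804] [445.5  15.9] (0.5988, 0.0565, 0.025)
wrist green [ 406  115   50   26 1119] [430.3 127.6] (0.6003, 0.0085, 0.025)
top red [284 197   5   9  31] [285.7 201. ] (0.6012, 0.0576, 0.025)
top green [302 201   5   8  28] [304.  204.2] (0.6015, 0.0091, 0.025)
```

View pics/w3.png

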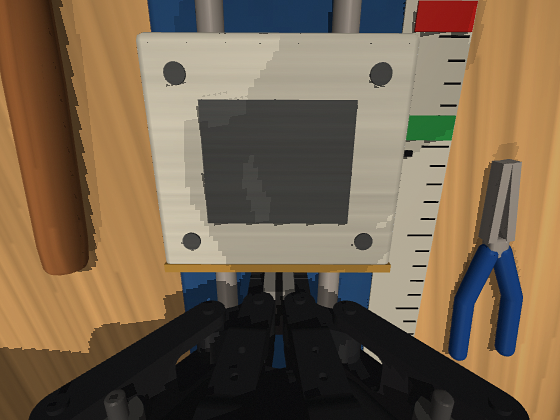

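The pointer is at (408,154), just short of the green band (rows 115–141); the red band is at the top (rows 1–32). I'll measure, then push on.

```bash
cat > ptr.py <<'E'
import sys
from h import *
d=load('wrist');a=np.radians(9.2);gy=np.array([np.sin(a),np.cos(a),0])
print(float(onplane(d,float(sys.argv[1]),float(sys.argv[2]),.026)@gy))
E
python3 ptr.py 408 154
```

```text
-0.004454536265260648
```

Call:
play_rows:
  claw: [255,255,255,255,255,255,255,255,255,255,255,255,255]
  travel:
    - [0,0,-0.002]
    - [0,0,-0.006]
    - [0,0,-0.01]
    - [0,0,-0.014]
    - [0,0,-0.018]
    - [0,0,-0.022]
    - [0,0,-0.026]
    - [0,0,-0.03]
    - [0,0,-0.034]
    - [0,0,-0.038]
    - [0,0,-0.041]
    - [0,0,-0.042]
    - [0,0,-0.042]
  dr:
    - [0,0,0]
    - [0,0,0]
    - [0,0,0]
    - [0,0,0]
    - [0,0,0]
    - [0,0,0]
    - [0,0,0]
    - [0,0,0]
    - [0,0,0]
    - [0,0,0]
    - [0,0,0]
    - [0,0,0]
    - [0,0,0]

```text
time: 5.85
eef_pos: [0.515, -0.1076, 0.0359]
tcp_rot: [-0.536, -0.457, 0.54, -0.462]
contact_force: [-2.0, -5.8, 0.2]
opening: -0.0
```

```bash
python3 look.py w4
```

```text
tcp (0.5255, -0.0238, 0.0359) F (-0.1357, -5.5744, 1.6628) t 5.95
wrist red [ 409   98   51   26 1195] [433.2 110.7] (0.6002, 0.0569, 0.025)
wrist green [396 194  45  21 887] [417.6 203.9] (0.6003, 0.0089, 0.025)
top red [284 197   5   9  32] [285.8 200.9] (0.6014, 0.0575, 0.025)
```

View pics/w4.png

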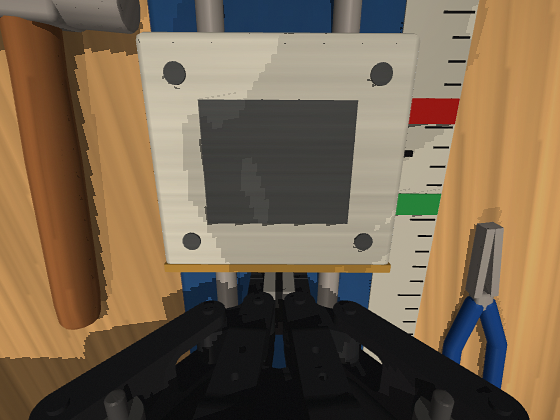

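```bash
python3 - <<'E'
from h import *
d=load('wrist')
c=d['img'][85:175,380:480]; cv2.imwrite('pics/z4.png',cv2.cvtColor(cv2.resize(c,None,fx=6,fy=6,interpolation=cv2.INTER_NEAREST),cv2.COLOR_RGB2BGR))
m=d['img'].max(2)[140:170,398:418]<60; v,u=np.nonzero(m); print(u.min()+398,u.max()+398,v.min()+140,v.max()+140,(v+140).mean())
E
python3 ptr.py 409 153.5
```

```text
404 412 150 156 153.08620689655172
0.03621971326862398
```

View pics/z4.png

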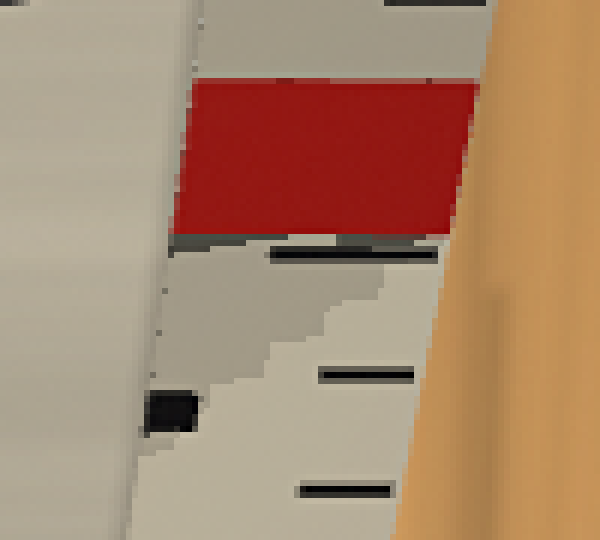

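The pointer centre is at row 153.2 and the red band centre at row 110.7, so about 20.5 mm is left. I'll push 17 mm, then look.

Call:
play_rows:
  claw: [255,255,255,255,255,255,255,255,255]
  travel:
    - [0,0,-0.002]
    - [0,0,-0.005]
    - [0,0,-0.008]
    - [0,0,-0.011]
    - [0,0,-0.013]
    - [0,0,-0.015]
    - [0,0,-0.0165]
    - [0,0,-0.017]
    - [0,0,-0.017]
  dr:
    - [0,0,0]
    - [0,0,0]
    - [0,0,0]
    - [0,0,0]
    - [0,0,0]
    - [0,0,0]
    - [0,0,0]
    - [0,0,0]
    - [0,0,0]

```text
time: 6.85
eef_pos: [0.5174, -0.0925, 0.0359]
tcp_rot: [-0.535, -0.456, 0.54, -0.463]
contact_force: [-2.3, -7.0, 1.0]
opening: -0.001
```

```bash
cat > z.py <<'E'
import sys
from h import *
d=load('wrist')
c=d['img'][100:190,380:480]; cv2.imwrite('pics/z%s.png'%sys.argv[1],cv2.cvtColor(cv2.resize(c,None,fx=6,fy=6,interpolation=cv2.INTER_NEAREST),cv2.COLOR_RGB2BGR))
m=d['img'].max(2)[145:162,400:414]<60; v,u=np.nonzero(m); print('ptr',u.mean()+400,v.mean()+145)
E
python3 look.py w5; python3 z.py 5
```

```text
tcp (0.5255, -0.0086, 0.0359) F (-0.5119, -6.1329, -0.0603) t 6.95
wrist red [ 405  131   49   24 1050] [429.2 142.1] (0.6008, 0.0571, 0.025)
wrist green [392 220  44  20 818] [413.4 229.5] (0.6003, 0.0091, 0.025)
top red [284 197   5   9  32] [285.8 200.9] (0.6015, 0.0574, 0.025)
ptr 408.35714285714283 153.10714285714286
```

View pics/z5.png

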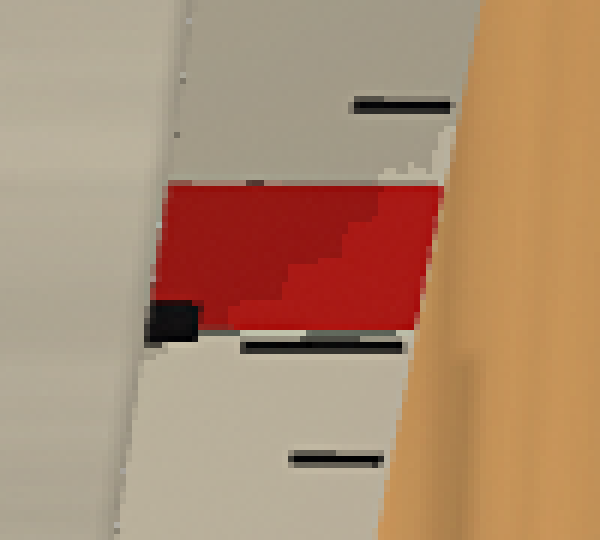

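The band spans rows 131–154.5 (about 2 px/mm) and the pointer is at row 153, in its lower edge, so about 5.2 mm is left to the middle. Each push falls about 1.7 mm short of its command, so I'll command 6.5 mm.

Call:
play_rows:
  claw: [255,255,255,255,255,255,255]
  travel:
    - [0,0,-0.002]
    - [0,0,-0.0035]
    - [0,0,-0.005]
    - [0,0,-0.006]
    - [0,0,-0.0065]
    - [0,0,-0.0065]
    - [0,0,-0.0065]
  dr:
    - [0,0,0]
    - [0,0,0]
    - [0,0,0]
    - [0,0,0]
    - [0,0,0]
    - [0,0,0]
    - [0,0,0]

```text
time: 7.65
eef_pos: [0.5182, -0.0878, 0.0359]
tcp_rot: [-0.533, -0.456, 0.541, -0.464]
contact_force: [-2.1, -6.8, 0.6]
opening: 0.003
```

```bash
python3 look.py w6; python3 z.py 6
```

```text
tcp (0.5255, -0.0039, 0.0359) F (-1.091, -7.1495, 1.6169) t 7.75
wrist red [403 140  49  24 996] [428.1 151.5] (0.6009, 0.0572, 0.025)
wrist green [391 228  44  20 795] [412.3 237.3] (0.6005, 0.0091, 0.025)
top red [284 197   5   8  20] [285.5 199.8] (0.6041, 0.0586, 0.025)
ptr 408.719298245614 153.0
```

View pics/z6.png

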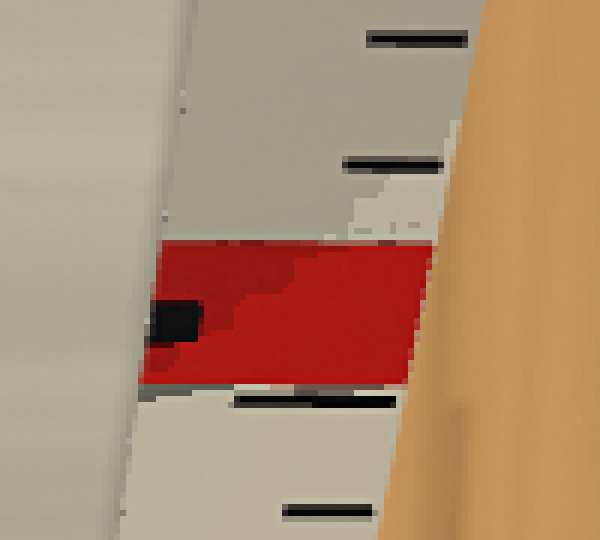

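The band spans zoom rows 241–384 and the pointer sits at 321, within about 0.7 mm of the middle. That's good, so I'll retract, rise, and look at the block and the knob.

Call:
play_rows:
  claw: [255,255,255,255,255,255,255,120,0,0,0,0,0]
  travel:
    - [0,0,0.01]
    - [0,0,0.03]
    - [0,0,0.03]
    - [-0.04,0,0.03]
    - [-0.09,0,0.03]
    - [-0.13,0,0.03]
    - [-0.17,0,0.0]
    - [-0.17,0,-0.04]
    - [-0.17,0,-0.08]
    - [-0.17,0,-0.1]
    - [-0.17,0,-0.1]
    - [-0.17,0,-0.1]
    - [-0.17,0,-0.1]
  dr:
    - [0,0,0]
    - [0,0,0]
    - [0,0,0]
    - [0,0,0]
    - [0,0,0]
    - [0,0,0]
    - [0,0,0]
    - [0,0,0]
    - [0,0,0]
    - [0,0,0]
    - [0,0,0]
    - [0,0,0]
    - [0,0,0]

```text
time: 9.05
eef_pos: [0.5337, 0.0129, 0.2042]
tcp_rot: [-0.533, -0.456, 0.541, -0.463]
contact_force: [0.6, 0.5, 0.8]
opening: 0.995
```

```bash
python3 look.py w7; cp last_wrist.npz wa.npz; python3 -c "
from h import *
from scipy.spatial.transform import Rotation as R
print(R.from_quat(ctrl.get_state()['tcp_rot']).as_matrix().round(4), ctrl.get_state()['eef_pos'])"
```

```text
tcp (0.5249, 0.0978, 0.2043) F (-0.6711, -1.6701, 0.761) t 9.15
wrist red [332 212  23  10 206] [343.5 216.4] (0.5999, 0.0571, 0.025)
wrist green [329 249  22   9 191] [339.9 253. ] (0.5992, 0.0093, 0.025)
top green [302 200   5   9  30] [304.  204.2] (0.6015, 0.0093, 0.025)
[[-1.500e-03  9.878e-01 -1.559e-01]
 [-1.560e-02 -1.560e-01 -9.876e-01]
 [-9.999e-01  9.000e-04  1.560e-02]] [0.53373952 0.01260353 0.20426089]
```

View pics/w7.png

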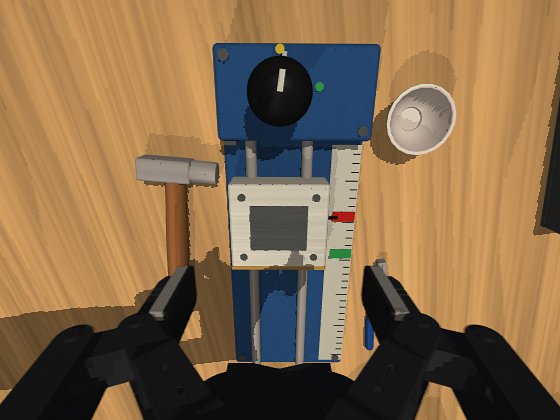

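With the block left alone, the pointer at (335,217) lies mid-red (rows 212–222). The ball is at (280,91), the yellow dot at (279,49) and the green dot at (319,87), with the white line close to yellow. I'll refine the ball position.

```bash
python3 - <<'E'
from h import *
from scipy.spatial.transform import Rotation as R
t=load('top');s=load('scene');w=load('wrist')
m=(w['img'].max(2)<40).astype(np.uint8); m[150:]=0; m[:,:230]=0; m[:,330:]=0
c=max(cv2.findContours(cv2.morphologyEx(m,cv2.MORPH_OPEN,np.ones((5,5))),0,1)[0],key=cv2.contourArea); (u,v),r=cv2.minEnclosingCircle(c); print(u,v,r)
print('wrist',onplane(w,u,v,.105)); 
for (uu,vv) in ((u,v),(280,91)): print(tri([(w,uu,vv),(t,227.8,215.8),(s,330.2,201)]),tri([(w,uu,vv),(t,227.8,215.8)]))
x=w['img'][35:135,215:385]; cv2.imwrite('pics/k7.png',cv2.cvtColor(cv2.resize(x,None,fx=4,fy=4,interpolation=cv2.INTER_CUBIC),cv2.COLOR_RGB2BGR))
for nm,q in dict(yel=(279.5,49),grn=(319.5,87)).items(): print(nm,onplane(w,*q,.053))
M=R.from_quat(ctrl.get_state()['tcp_rot']).as_matrix(); e=ctrl.get_state()['eef_pos']
print(M.T@(np.array([.5485,.103,.08])-e))
E
```

```text
279.2060546875 90.90922546386719 35.29538345336914
wrist [0.5479976  0.10345579 0.105     ]
(array([0.54825875, 0.10331295, 0.10483264]), np.float64(0.0011617073145749296)) (array([0.54821894, 0.10295777, 0.10487387]), np.float64(0.0007744053936290545))
(array([0.54851516, 0.1032414 , 0.10505161]), np.float64(0.001096805412418147)) (array([0.54875377, 0.10305779, 0.10179324]), np.float64(0.0005052395979880964))
yel [0.55385422 0.13857139 0.053     ]
grn [0.58512579 0.10243336 0.053     ]
[ 0.12281461  0.00037078 -0.09352325]
```

View pics/k7.png

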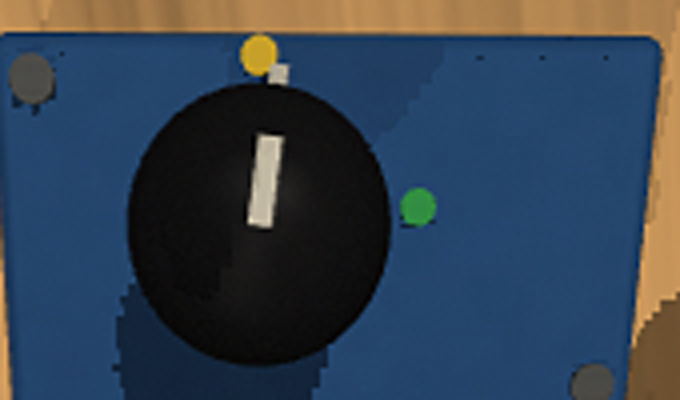

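The ball is confirmed at (0.548,0.103,0.105), and the knob stands about 0.1 rad past yellow. I'll come over it, level the tool, descend and grip.

Call:
play_rows:
  claw: [0,0,0,0,0,0,0,0,0,0,255,255,255,255,255,255,255,255]
  travel:
    - [0,0,-0.04]
    - [0,0,-0.08]
    - [0,0,-0.094]
    - [0,0,-0.094]
    - [0.03,0,-0.094]
    - [0.06,0,-0.094]
    - [0.09,0,-0.094]
    - [0.11,0,-0.094]
    - [0.123,0,-0.094]
    - [0.123,0,-0.094]
    - [0.123,0,-0.094]
    - [0.123,0,-0.094]
    - [0.123,0,-0.094]
    - [0.123,0,-0.094]
    - [0.123,0,-0.094]
    - [0.123,0,-0.094]
    - [0.123,0,-0.094]
    - [0.123,0,-0.094]
  dr:
    - [0,0.0157,0]
    - [0,0.0157,0]
    - [0,0.0157,0]
    - [0,0.0157,0]
    - [0,0.0157,0]
    - [0,0.0157,0]
    - [0,0.0157,0]
    - [0,0.0157,0]
    - [0,0.0157,0]
    - [0,0.0157,0]
    - [0,0.0157,0]
    - [0,0.0157,0]
    - [0,0.0157,0]
    - [0,0.0157,0]
    - [0,0.0157,0]
    - [0,0.0157,0]
    - [0,0.0157,0]
    - [0,0.0157,0]
  force: 40

```text
time: 10.95
eef_pos: [0.5486, 0.1035, 0.0817]
tcp_rot: [0.538, 0.459, -0.537, 0.46]
contact_force: [-3.6, -1.1, 5.0]
opening: 0.562
```

```bash
python3 look.py w8; python3 -c "
from h import *
from scipy.spatial.transform import Rotation as R
s=ctrl.get_state();print(R.from_quat(s['tcp_rot']).as_matrix().round(4), s['eef_pos'],s['opening'],s['contact_force'],s['wrist_torque'],s['qpos'])"
```

```text
tcp (0.525, 0.1899, 0.0818) F (-3.8165, -2.8053, 5.8142) t 11.05
top red [284 197   5   9  30] [285.7 200.9] (0.6016, 0.0575, 0.025)
top green [302 201   5   8  29] [304.  204.4] (0.6011, 0.0093, 0.025)
[[ 1.900e-03  9.878e-01 -1.556e-01]
 [-6.000e-04 -1.556e-01 -9.878e-01]
 [-1.000e+00  1.900e-03  3.000e-04]] [0.54862072 0.10350863 0.08175551] 0.5653301006236323 [-4.21596294 -2.15903542  5.81421413] [-0.1849443   0.45637746 -0.06491346] [ 5.03190747e-03  2.04254485e-01  1.97257950e+00 -7.49003380e-04
  9.62883555e-01  1.61658007e-01]
```

View pics/w8.png

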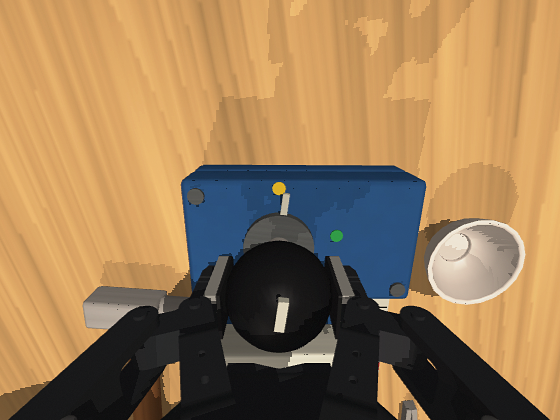

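The grip is on (opening about 48 mm, ball between the pads, knob still near yellow). An upward force of about 5.8 N suggests the pads are slightly above the equator, so I'll regrip 4 mm lower.

Call:
play_rows:
  claw: [50,50,50,50,50,255,255,255,255,255,255,255]
  travel:
    - [0,0,0]
    - [0,0,0]
    - [0,0,0]
    - [0.005,0,0]
    - [0.005,0,0]
    - [0.005,0,0]
    - [0.005,0,0]
    - [0.005,0,0]
    - [0.005,0,0]
    - [0.005,0,0]
    - [0.005,0,0]
    - [0.005,0,0]
  dr:
    - [0,0,0]
    - [0,0,0]
    - [0,0,0]
    - [0,0,0]
    - [0,0,0]
    - [0,0,0]
    - [0,0,0]
    - [0,0,0]
    - [0,0,0]
    - [0,0,0]
    - [0,0,0]
    - [0,0,0]
  force: 50

```text
time: 12.25
eef_pos: [0.5486, 0.1035, 0.0768]
tcp_rot: [0.538, 0.459, -0.537, 0.46]
contact_force: [-1.9, 0.1, 1.9]
opening: 0.564
```

The upward force dropped to 1.9 N. Now I'll turn it clockwise, first by 1.15 rad.

Call:
play_rows:
  claw: [255,255,255,255,255,255,255,255,255,255,255,255,255,255,255,255]
  travel:
    - [0,0,0]
    - [0,0,0]
    - [0,0,0]
    - [0,0,0]
    - [0,0,0]
    - [0,0,0]
    - [0,0,0]
    - [0,0,0]
    - [0,0,0]
    - [0,0,0]
    - [0,0,0]
    - [0,0,0]
    - [0,0,0]
    - [0,0,0]
    - [0,0,0]
    - [0,0,0]
  dr:
    - [0.05,0,0]
    - [0.13,0,0]
    - [0.21,0,0]
    - [0.29,0,0]
    - [0.37,0,0]
    - [0.45,0,0]
    - [0.53,0,0]
    - [0.61,0,0]
    - [0.69,0,0]
    - [0.77,0,0]
    - [0.85,0,0]
    - [0.93,0,0]
    - [1.01,0,0]
    - [1.09,0,0]
    - [1.15,0,0]
    - [1.15,0,0]

```text
time: 13.85
eef_pos: [0.5485, 0.1035, 0.0768]
tcp_rot: [0.701, 0.093, -0.7, 0.094]
contact_force: [-0.5, -0.1, 1.3]
opening: 0.565
```

```bash
python3 look.py w9; python3 -c "
from h import *
s=ctrl.get_state();print(s['eef_pos'],s['opening'],s['contact_force'],s['wrist_torque'],s['qpos'])"
```

```text
tcp (0.5249, 0.1899, 0.0768) F (-0.7079, 0.0689, 0.3298) t 13.95
wrist red [478 192  37  39 580] [496.2 209.9] (0.6008, 0.058, 0.025)
wrist green [532 220  28  36 495] [548.  238.7] (0.5983, 0.0104, 0.025)
top red [284 197   5   9  29] [285.7 200.8] (0.6018, 0.0577, 0.025)
top green [302 200   5   9  29] [304.  204.1] (0.6018, 0.0092, 0.025)
[0.54853645 0.10350013 0.07678877] 0.560508666755697 [-0.68781142  0.18118281  0.329829  ] [-0.14029235  0.11691613 -0.05914894] [ 5.01419120e-03  2.11661961e-01  1.97455343e+00 -7.45741608e-04
  9.53737213e-01  1.31082117e+00]
```

View pics/w9.png

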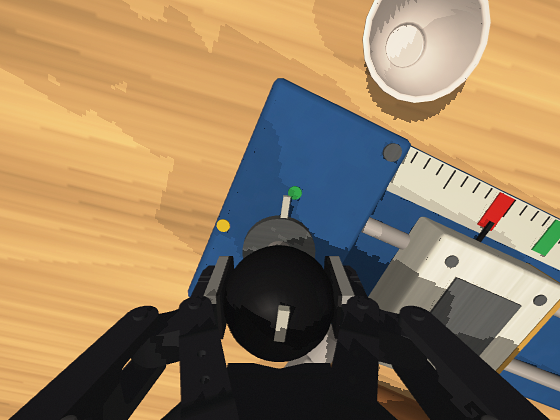

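The knob turned without slip: the white line at (286,205) is just short of the green dot at (295,193), and the pointer is still on red. I'll go on to the stop.

Call:
play_rows:
  claw: [255,255,255,255,255,255,255]
  travel:
    - [0,0,0]
    - [0,0,0]
    - [0,0,0]
    - [0,0,0]
    - [0,0,0]
    - [0,0,0]
    - [0,0,0]
  dr:
    - [0.05,0,0]
    - [0.1,0,0]
    - [0.15,0,0]
    - [0.2,0,0]
    - [0.25,0,0]
    - [0.28,0,0]
    - [0.28,0,0]

```text
time: 14.65
eef_pos: [0.5487, 0.1035, 0.0767]
tcp_rot: [0.708, -0.006, -0.706, -0.005]
contact_force: [-0.6, -0.3, 0.4]
opening: 0.561
```

```bash
python3 look.py w10; python3 -c "
from h import *
s=ctrl.get_state();print(s['eef_pos'],s['opening'],s['contact_force'],s['wrist_torque'],s['qpos'])"
```

```text
tcp (0.525, 0.1899, 0.0767) F (-1.1979, -0.3206, 0.4836) t 14.75
wrist red [480 131  33  43 698] [496.  150.5] (0.6007, 0.0578, 0.025)
wrist green [549 156  11  27 162] [555.6 172.7] (0.5926, 0.013, 0.025)
top red [284 197   5   9  29] [285.7 200.8] (0.6018, 0.0577, 0.025)
top green [302 200   5   9  30] [304.  204.2] (0.6015, 0.0093, 0.025)
[0.54864846 0.1034915  0.07666813] 0.5654172918290152 [-1.23371272 -0.12496805  0.4835731 ] [-0.33562356  0.11633162 -0.06303039] [ 4.81566473e-03  2.11871334e-01  1.97456631e+00 -2.54828131e-04
  9.53200037e-01  1.59157519e+00]
```

View pics/w10.png

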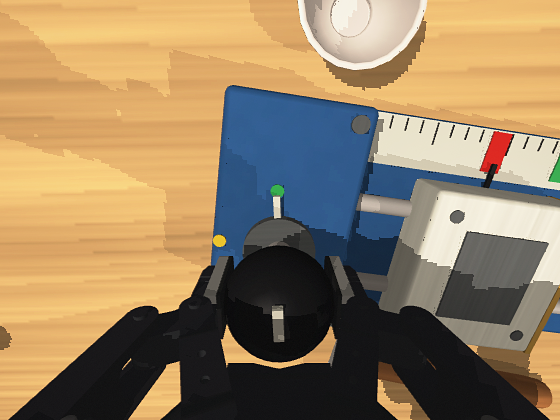

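The white line (278,207) now meets the green dot (278,191). It also shifted about 0.1 rad relative to the fingers, meaning the stop was reached and the fingers slipped. One more small turn will confirm it.

Call:
play_rows:
  claw: [255,255,255,255,255]
  travel:
    - [0,0,0]
    - [0,0,0]
    - [0,0,0]
    - [0,0,0]
    - [0,0,0]
  dr:
    - [0.04,0,0]
    - [0.08,0,0]
    - [0.12,0,0]
    - [0.12,0,0]
    - [0.12,0,0]

```text
time: 15.25
eef_pos: [0.5487, 0.1035, 0.0767]
tcp_rot: [0.706, -0.047, -0.705, -0.047]
contact_force: [-1.3, 0.2, 0.9]
opening: 0.564
```

```bash
python3 look.py w11; python3 -c "
from h import *
s=ctrl.get_state();print(s['eef_pos'],s['opening'],s['contact_force'],s['wrist_torque'],s['qpos'])"
```

```text
tcp (0.5251, 0.1899, 0.0767) F (0.2647, -0.8038, 1.4221) t 15.35
wrist red [476 106  30  43 756] [490.3 125. ] (0.6007, 0.0576, 0.025)
wrist green [550 118  10  32 173] [556.  138.5] (0.5937, 0.0135, 0.025)
top red [284 197   5   9  29] [285.7 200.8] (0.6018, 0.0577, 0.025)
top green [302 201   5   8  29] [304.  204.4] (0.6011, 0.0093, 0.025)
[0.54872887 0.10349741 0.07669162] 0.5596472545903438 [ 0.13273229 -0.83580678  1.42214368] [0.15697398 0.16887316 1.35524922] [ 5.03242001e-03  2.11893275e-01  1.97448876e+00 -8.13542738e-04
  9.52961103e-01  1.70927650e+00]
```

View pics/w11.png

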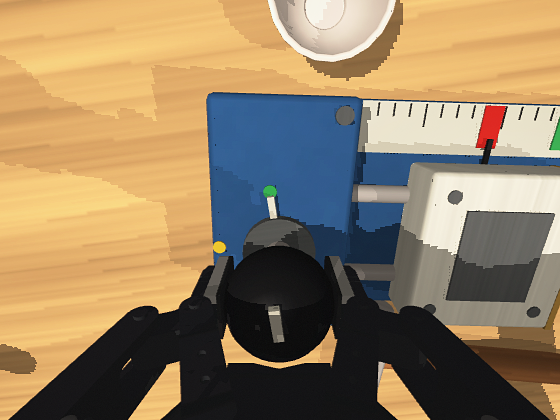

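The line has turned relative to the fingers and the wrist torque jumped to 1.36 N m, so the knob is against its stop. I'll open and rise straight up.

Call:
play_rows:
  claw: [0,0,0,0,0,0,0,0,0,0,0,0,0]
  travel:
    - [0,0,0]
    - [0,0,0]
    - [0,0,0]
    - [0,0,0]
    - [0,0,0]
    - [0,0,0]
    - [-0.03,0,0]
    - [-0.07,0,0]
    - [-0.11,0,0]
    - [-0.15,0,0]
    - [-0.17,0,0]
    - [-0.17,0,0]
    - [-0.17,0,0]
  dr:
    - [0,0,0]
    - [0,0,0]
    - [0,0,0]
    - [0,0,0]
    - [0,0,0]
    - [0,0,0]
    - [0,0,0]
    - [0,0,0]
    - [0,0,0]
    - [0,0,0]
    - [0,0,0]
    - [0,0,0]
    - [0,0,0]

```text
time: 16.65
eef_pos: [0.548, 0.1036, 0.246]
tcp_rot: [0.706, -0.047, -0.705, -0.047]
contact_force: [0.0, 0.3, -0.9]
opening: 0.999
```

```bash
python3 look.py w12; python3 - <<'E'
from h import *
cam('scene','s12')
d=load('wrist'); cv2.imwrite('pics/z12.png',cv2.cvtColor(cv2.resize(d['img'][150:350,150:500],None,fx=2.2,fy=2.2),cv2.COLOR_RGB2BGR))
t=load('top');cv2.imwrite('pics/t12.png',cv2.cvtColor(t['img'],cv2.COLOR_RGB2BGR))
E
```

```text
tcp (0.5235, 0.1897, 0.2441) F (0.0224, 0.1289, -0.4419) t 16.75
wrist red [387 106  13  23 219] [392.8 116.2] (0.5999, 0.0573, 0.025)
wrist green [427 107  15  23 235] [433.9 118. ] (0.5993, 0.009, 0.025)
top red [284 197   5   9  29] [285.7 200.8] (0.6018, 0.0577, 0.025)
top green [302 200   5   9  30] [304.  204.2] (0.6015, 0.0093, 0.025)
```

View pics/w12.png

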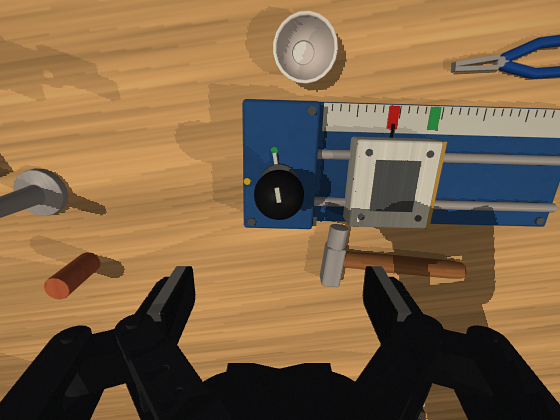

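View pics/s12.png

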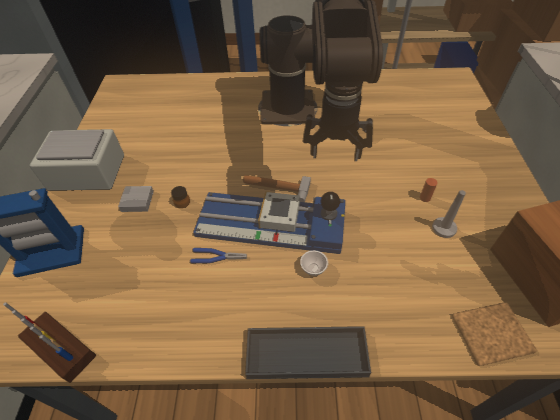

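The white line ends at the green dot (274,150) in the wrist view. The pointer (392,130) is aligned with the red band centre (392.8), the fingers are clear, and the bystanders look unmoved in the scene view. Handing in.

```bash
python3 -c "
from plant import ctrl
print(ctrl.sign_off())"
```

```text
the job is handed in; nothing more can be done
None
```

I pushed the stop block about 87 mm along its rods in four slow pushes, looking after each. With the block left alone, I then turned the ball knob clockwise until it stopped, let go and rose clear. The job was handed in at about 17 s, against the 61 s limit.

**Pointer:** it stands in the red band, about 0.7 mm short of the middle as measured right after the last push. In the last wrist picture it still lines up with the band's centre to within a pixel. It passed the green band and never ran past the red one.

**Knob:** the white line is at the green dot. The last bit of turning made the fingers slip on the ball and raised the wrist torque to about 1.36 N m, so it is hard against its stop.

**Other things:** the bystanders look unmoved in the before and after pictures from the scene camera, which I compared by eye only. The forces I read after each move were under 8 N.

**Corrections and disagreements:**
- The first grip sat slightly high on the ball, so I regripped 5 mm lower before turning.
- The cameras' band and ball positions mostly agreed to within 1–2 mm. Exceptions were bands partly cut off or hidden in a picture, and my first triangulation of the ball and pointer, which used wrong pixel offsets that I corrected before moving.

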